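# Emergency lid release on a bench microcentrifuge

## Robot

A 7-joint arm with a two-finger parallel gripper is mounted at the origin on the work surface; the furniture and walls round the work are solid. World frame = base frame: x ahead of the robot, y to its left, z up, the work surface at z = 0. Lengths are in m, angles in degrees, forces in N, time in s.
With the tool pointing down it reaches from about 0.4 to 0.85 m from the base axis. Payload 10.4 kg.
Tool frame: the origin (TCP) lies between the finger pads; the fingertips stand 8 mm ahead of it and the grasp point (between the pads) lies 11 mm behind it; z points along the fingers, y is the line along which they close (so a half turn about z gives the same grasp; the last joint's range is limited). The gripper opens to 85 mm and grips with 20 to 120 N. Pads are 22 mm wide; open, the fingers measure 114 mm over their backs; the gripper's body (76 mm by 85 mm) begins 54 mm behind the grasp point. The pads swing forward as they close: fully open they stand 13 mm farther back than shut.
Start: joints at [-64.95, 19.034, -3.707, 83.658, 1.238, 77.344, -5.071], TCP at [0.277, 0.56, 0.239] pointing down, gripper open.
Joint ranges: [-148.97, 148.97], [-28.65, 121.19], [-84.17, 76.75], [9.2, 138.47], [-72.65, 252.65], [3.7, 117.97], [-149.18, 149.18]. Speed limits (degrees/s): [127.2, 127.2, 159.86, 159.86, 180, 180, 180].

## Interface

Orientations are given as [roll, pitch, yaw] about the fixed x, y, z axes, in that order (R = Rz(yaw) Ry(pitch) Rx(roll)).
In Python, from workcell import monitor, capture, ticket gives the robot as it stands.
- The arm moves only by the tool move_arm, never from a script. Its arguments are lists of equal length, an entry for each row: "xyz": the shift along the tool's x, y, z in units of 0.2 m (1.0 is 0.2 m), a list of three; "delta_rot": the turn, a rotation vector about the tool's x, y, z in units of 180 degrees (1.0 is 180 degrees), a list of three; "claw": the opening, from -1 (shut) to 1 (fully open). In form: {"xyz": [[tx, ty, tz], ...], "delta_rot": [[rx, ry, rz], ...], "claw": [claw, ...]}. A call has 1 to 20 rows; each row is the pose to reach, as a shift and turn from the pose commanded when the call began, along the tool's axes at that moment, turning the shorter way round; what a row does not reach only later rows make up. A row lasts 1/12 s, in which the tool goes at most 41.7 mm and 7.16 degrees, less where a joint would pass 70% of its speed; a pose out of reach is approached as far as the arm can. A call with a number of a shift or a turn outside -1 to 1 is refused whole. A call with a gripper value outside its range is refused whole. The fingers move at their own pace and stop on an object; "squeeze" is the grip in N (left out, the last holds). Time passes only in rows, so rows that repeat a pose let the fingers close. It gives the time, the measured TCP pose, the force, the opening and the grip force at its end, in the units of the state.
- monitor.sense(): the state, without advancing time (a new reading comes with each control period).
- capture(name): name is "side" or "top"; returns a dict with "pixels" (420x560x3 uint8, red, green, blue), "fovy" (degrees; the focal length in pixels is half the picture's height over the tangent of half this angle, whatever the lens; pixels are square), "cx", "cy" (the principal point, pixels), "k1" (the pictures are not rectified: a ray, as slopes to the right and down, at radius r is drawn at 1 + k1 r^2 times it, then the intrinsics apply), "R" (3x3) and "t" (3): a world point X has camera coordinates R X + t. Camera axes: x right, y down, z forward; pixel columns grow to the right and rows downward; lengths in m; the calibration is good to about 2 mm. A picture is of the moment at which its call begins. There is no depth.
- ticket.sign_off(): hands the job in; it is judged then, once.
The state is a dict: "time": time; "q": joint angles; "joint_vel": joint speeds; "tau": joint torques, N m; "tcp_pos": TCP position; "ee_rot": TCP orientation; "ft_force": force on the tool from outside, world axes, zero at the start; "ft_torque": the same for the moment, N m; "finger_gap": finger opening in m; "gripper_force": force on a finger pad.
Only numpy, scipy, OpenCV 4.12 (cv2) and the standard library are available. Lean on these libraries where they do the work, as an engineer would, in place of code of your own. Each camera call takes 0.05 s, during which the arm holds its last target. There are 200 camera calls.

## Task

The microcentrifuge has lost power with the samples still inside. Take the red release pin out of its hole in the sloping front panel, push it through the orange-edged slot and feel along for the hidden latch tab until the lid pops up, without forcing the pin; then put the pin back fully home in its own hole and swing the lid fully open. Leave the rotor key and the bottles and dish round the machine alone.

Things in the scene. Friction and masses are not known exactly. Their poses are not given: they have to be found in the camera images.
- centrifuge: Light grey bench microcentrifuge, 193 x 210 x 103 mm without its lid, standing fixed on the bench. Origin: on the bench under its middle; x to its rear (away from the robot), y to its left, z up. It is 105 mm from the origin to its front, 88 mm to its rear, 105 mm to each side.
- fascia: Its dark grey front panel, 69 x 200 mm, sloping up to the rear at 30 degrees. Origin: in the panel's surface, in the middle of the release slot; x up the slope, y to the machine's left, z outward, square to the panel (30 degrees off vertical, leaning towards the robot). Slot and tool holes run square to the panel. Display and buttons are flat and dead.
- slot (a point): Middle of the release slot's mouth (the panel's origin). Orange rim; 9 mm wide (panel x), 44 mm long (panel y). A split black rubber lip just inside hides the bay and gives way freely. Behind it a level steel latch tab, 8 mm wide along y and 14 mm fore and aft, stands 18 mm below the surface, anywhere along y within 15 mm of the middle: that differs each time and must be felt for.
- slot_floor (a point): Point on the hard floor behind the slot, 34 mm below the panel along its normal: beside the tab a rod meets nothing until there. The tab is sprung: about 4 N to start moving, 7 to 10 N to press. Pressed 4 to 6 mm (22 to 24 mm below the surface) it frees the lid; it stops at about 10 mm. A rod that catches only its edge slides off sideways.
- hole_left (a point): Mouth of the left tool hole, 75 mm left of the slot's middle (panel y = +75 mm): 7 mm wide, 40 mm deep, square to the panel. It holds either the release pin or the rotor key.
- hole_right (a point): Mouth of the right tool hole, the same, at panel y = -75 mm. It holds the other tool.
- release_pin: Release pin, 104 mm long, about 40 g, loose in one of the tool holes, where it leans by up to 4 degrees. Origin: tip of the shaft; z along it towards the grip. Steel shaft, 5 mm thick, 62 mm long, round tip; then a red square grip, 14 x 14 mm (sides along the pin's x and y), 42 mm long. Stowed, its tip is 40 mm below the panel and the grip begins 22 mm above it.
- pin_tip (a point): The tip of the pin's shaft (the pin's origin).
- pin_grip (a point): Middle of the pin's red grip, 83 mm from the tip.
- rotor_key: Rotor key in the other tool hole: dark steel shaft of 5 mm with a black T-bar, 50 mm long and 12 mm thick, 74 mm from the tip, roughly along the slope. Origin: the tip; z along the shaft. To be left where it is.
- lid (a joint): Angle of the dark grey lid (126 x 204 x 8 mm, with a round window) in rad: 0 shut and latched, 1.2 fully open at its stop. Freed, an ejector pops it up to about 0.15 to 0.35. It is counterbalanced, stays where it is left and takes about 1 N to swing. The hinge runs along the machine's y at its rear; the front edge swings up and back.
- lid_grip (a point): Middle of the black grip ridge on top of the lid near its front edge: 36 mm long (fore and aft), 14 mm wide (left to right), standing 23 mm above the lid; this point is 14 mm above the lid's top face.
- lid_hinge (a point): Middle of the lid's hinge axis, 105 mm behind and 22 mm below the lid's grip point while the lid is shut.
- dish: Pink petri dish, 34 mm wide, 11 mm high, loose on the bench left of the machine. Origin: centre of its underside.
- dropper: Small brown dropper bottle, 28 mm wide, 70 mm high, loose right of the machine. Origin: centre of its underside.
- medium_bottle: Bottle of pink medium with blue cap, 46 mm wide, 98 mm high, loose further to the left. Origin: centre of its underside.
Things that resemble listed ones, but are neither listed nor needed, are in the scene too. What is shaped like the release_pin but pink is not meant.

How it is judged:
By the outcome, as a careful person would: the job done as asked, in the order asked, and still so for the second after the job is handed in, with the robot touching nothing.
It also fails if it takes over 64 s, if anything falls off the work surface, if the arm or the gripper's body presses on something with over 40 N, if the wrist force passes 120 N, or if a joint passes its speed limit or range.

## Working session

There is one attempt and no reset: what is moved stays moved. The work goes in short steps, Python scripts to look and compute and a tool call to move; the robot and the scene stay as the last step left them, time stands still between calls to the robot, and variables do not carry over. Pictures are saved under pics/ and viewed, at most 10 in all, crops included, and the job is handed in when it is done.

Besides the shell and the picture viewer there is one more tool, called after ">>>" as name(argument=value, ...) on one line, values as JSON. move_arm: Moves the arm, as the interface text tells. Shifts and turns lie within -1 to 1; 1 stands for 0.2 m of shift or 180 degrees of turn. Its arguments: {"type":"object","properties":{"xyz":{"type":"array","items":{"type":"array","items":{"type":"number","minimum":-1,"maximum":1}}},"delta_rot":{"type":"array","items":{"type":"array","items":{"type":"number","minimum":-1,"maximum":1}}},"claw":{"type":"array","items":{"type":"number"}},"squeeze":{"type":"number"}},"required":["xyz","delta_rot","claw"]}

```bash
ls; mkdir -p pics; python3 - <<'E'
from workcell import monitor, capture
import cv2
for n in ("side","top"):
    c=capture(n); cv2.imwrite(f"pics/{n}0.png",c["pixels"][:,:,::-1])
    print(n,{k:(v.tolist() if hasattr(v,'tolist') else v) for k,v in c.items() if k!="pixels"})
print(monitor.sense())
E
```

```text
pics
side {'fovy': 42.830386709927204, 'cx': 276.1522824684617, 'cy': 220.19352508932957, 'k1': 0.0045462643219215115, 'R': [[0.83616287010269, -0.5484222706046451, -0.008041627103840878], [-0.3518304020448176, -0.5250621491308501, -0.7749355507053957], [0.4207695602804626, 0.6508016231194711, -0.631989101556702]], 't': [-0.44580080668375716, 0.2411210024896411, 0.9163261923491628]}
top {'fovy': 42.04800795568112, 'cx': 287.3927645252385, 'cy': 212.25067882817635, 'k1': -0.14689917678169265, 'R': [[-0.0289062628969589, -0.9995650096844637, 0.0058497333127138], [-0.9815513595081512, 0.027277827147253672, -0.18924283023096072], [0.18900094341836382, -0.011212116687875065, -0.9819128942153402]], 't': [-0.012238304260049975, 0.5473838021449628, 1.048421117717052]}
{'time': 0.1, 'q': array([-64.95167303,  19.0661839 ,  -3.70686645,  83.70054835,
         1.23690883,  77.34314867,  -5.07117625]), 'joint_vel': array([ 0.12763222, -0.01158157, -0.04439467, -0.17692449, -0.06811998,
       -0.08877993,  0.00504957]), 'tau': array([ 9.51261427e-04, -6.26740551e+01,  4.88081994e-02, -3.92430854e+01,
        1.63751008e-02,  6.99028111e-03,  4.28624602e-07]), 'tcp_pos': array([0.2772001 , 0.55980814, 0.2386245 ]), 'ee_rot': array([-1.79929977e+02,  2.58401851e-03,  1.53657072e+02]), 'ft_force': array([-0.09428657,  0.28839832,  0.03492391]), 'ft_torque': array([ 0.00840919, -0.03693158,  0.01430304]), 'gripper_force': 0.0, 'finger_gap': 0.08551951625235724}
```

View pics/side0.png

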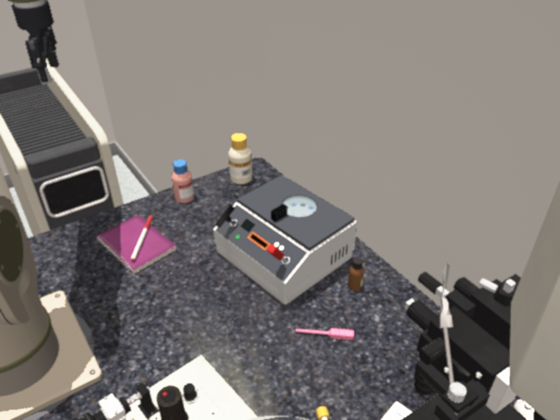

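View pics/top0.png

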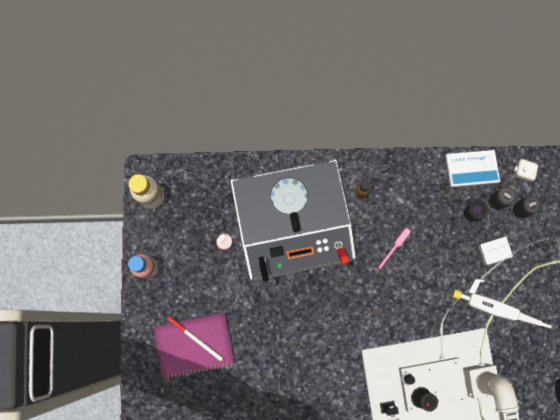

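The red pin with the square grip sits in the right tool hole, at top view (343,256) and side view (278,250). The look-alikes are the pink pin on the bench at top (395,247) and the red and white marker on the notebook at top (195,340). The black T-bar at top (264,268) is the rotor key. Only the first one is red and standing in the fascia, so I'll confirm it in an enlarged crop.

```bash
cat > h.py <<'E'
import numpy as np, cv2
from scipy.optimize import least_squares
def K(c):
    f=c["pixels"].shape[0]/2/np.tan(np.radians(c["fovy"])/2)
    return np.array([[f,0,c["cx"]],[0,f,c["cy"]],[0,0,1]])
def proj(c,X):
    p=(np.asarray(X)@np.asarray(c["R"]).T+c["t"]); s=p[...,:2]/p[...,2:]
    s=s*(1+c["k1"]*(s**2).sum(-1,keepdims=True)); k=K(c)
    return s*k[0,0]+k[:2,2]
def tri(cs,uv):
    r=least_squares(lambda X:np.concatenate([proj(c,X)-u for c,u in zip(cs,uv)]),[0.6,0,0.1])
    return r.x, np.abs(r.fun).max()
E
python3 - <<'E'
from h import *
from workcell import capture
import pickle
cs=[capture("side"),capture("top")]; pickle.dump(cs,open("c0.pkl","wb"))
a=cv2.resize(cs[0]["pixels"][170:302,208:362],None,fx=2.59,fy=2.59,interpolation=3)
b=cv2.resize(cs[1]["pixels"][155:287,228:362],None,fx=2.98,fy=2.98,interpolation=3)
im=np.zeros((400,800,3),np.uint8); im[:a.shape[0],:a.shape[1]]=a[:400,:400]; im[:b.shape[0],400:400+b.shape[1]]=b[:400,:400]
cv2.imwrite("pics/crop1.png",im[:,:,::-1])
for n,c in zip("st",cs):
    h=cv2.cvtColor(c["pixels"],cv2.COLOR_RGB2HSV); 
    for nm,lo,hi in (("orange",(7,150,120),(18,255,255)),("red",(0,150,60),(4,255,255))):
        m=cv2.inRange(h,lo,hi); 
        if nm=="red": m|=cv2.inRange(h,(174,170,60),(180,255,255))
        k,l,s,ce=cv2.connectedComponentsWithStats(m)
        print(n,nm,[(s[i].tolist(),ce[i].round(1).tolist()) for i in range(1,k) if s[i,4]>15])
E
```

```text
s orange [([248, 232, 22, 18, 109], [258.6, 240.7]), ([351, 268, 7, 6, 20], [353.7, 270.9])]
s red [([267, 245, 16, 14, 115], [274.7, 251.5])]
t orange [([287, 247, 26, 12, 87], [299.9, 252.1])]
t red [([338, 248, 11, 16, 119], [342.9, 255.4]), ([175, 321, 8, 8, 22], [178.5, 325.1])]
```

View pics/crop1.png

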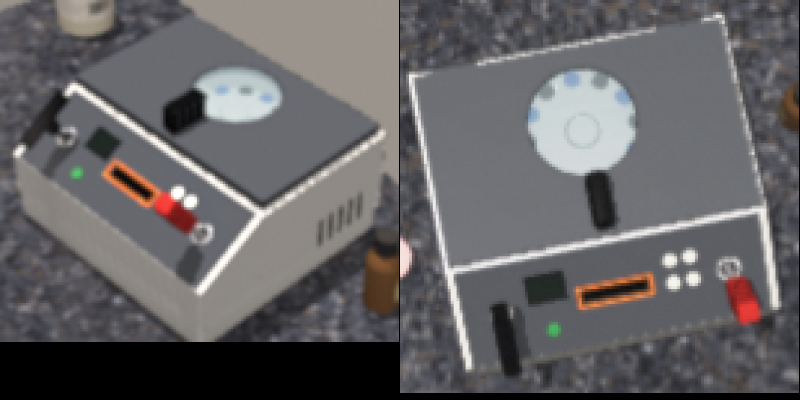

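```bash
python3 - <<'E'
from h import *
import pickle
cs=pickle.load(open("c0.pkl","rb"))
S=lambda x,y:np.array([208-.3+x/2.59,170-.3+y/2.59]); T=lambda x,y:np.array([228-.3+(x-400)/2.98,155-.3+y/2.98])
P=dict(breakR=(S(263,212),T(764,210)),breakL=(S(71,88),T(450,271)),frontR=(S(199,291),T(776,307)),frontL=(S(16,150),T(469,369)),
 rearR=(S(383,130),T(722,16)),slotL=(S(107,169),T(577,298)),holeR=(S(202,232),T(729,268)),
 gripF=(S(168,123),T(604,225)),pin_red=(np.array([274.7,251.5]),np.array([342.9,255.4])),slot=(S(132,184),np.array([299.9,252.1])))
for k,v in P.items():
    X,e=tri(cs,v); print(k,X.round(4),round(e,2))
E
```

```text
breakR [ 0.5089 -0.1462  0.1057] 0.44
breakL [0.4736 0.0569 0.1013] 0.81
frontR [ 0.4496 -0.1553  0.069 ] 0.16
frontL [0.4146 0.0469 0.0718] 0.16
rearR [ 0.637  -0.1243  0.1071] 0.26
slotL [ 0.4565 -0.024   0.0834] 0.56
holeR [ 0.4738 -0.1235  0.0874] 0.05
gripF [ 0.4987 -0.0423  0.1209] 0.13
pin_red [ 0.4482 -0.1276  0.123 ] 0.26
slot [ 0.4617 -0.0492  0.0841] 0.03
```

```bash
cat >> h.py <<'E'
from scipy.spatial.transform import Rotation as Ro
yaw=np.radians(9.75); u=np.array([np.cos(yaw),np.sin(yaw),0]); py=np.array([-np.sin(yaw),np.cos(yaw),0]); ez=np.array([0,0,1.])
SLOT=np.array([.462,-.0492,.0855])
def axes(tilt=30):  # tool with z forward-down, tilt from vertical
    a=np.radians(tilt); z=np.sin(a)*u-np.cos(a)*ez; x=np.cross(py,z); return np.c_[x,py,z]
n=-axes(30)[:,2]; px=axes(30)[:,0]*-1
HOLE=SLOT-.075*py
def rel(p0,R0,p,R):
    d=R0.T@(np.asarray(p)-p0)/.2; rv=Ro.from_matrix(R0.T@R).as_rotvec()/np.pi
    return d.round(4).tolist(), rv.round(4).tolist()
def cur():
    from workcell import monitor
    s=monitor.sense(); return s,s["tcp_pos"],Ro.from_euler("xyz",s["ee_rot"],degrees=True).as_matrix()
E
python3 - <<'E'
from h import *
s,p,R=cur()
print(rel(p,R,[.40,.22,.27],axes(10)))
R1=axes(32); g=np.array([.4565,-.1262,.1132])
print("px",px,"n",n); print(rel(np.array([.40,.22,.27]),axes(10),g-.1*R1[:,2],R1))
E
```

```text
([-1.3041, -1.2508, -0.1548], [-0.0178, -0.0538, -0.2])
px [0.85351658 0.14666097 0.5       ] n [-0.49277803 -0.08467475  0.8660254 ]
([0.3379, -1.7538, 0.3059], [0.0, -0.1222, -0.0])
```

>>> move_arm(xyz=[[-0.9,-0.9,-0.15],[-0.9,-0.9,-0.15],[-0.9,-0.9,-0.15],[-0.9,-0.9,-0.15],[-0.9,-0.9,-0.15],[-0.9,-0.9,-0.15],[-0.9,-0.9,-0.15],[-0.9,-0.9,-0.15],[-0.9,-0.9,-0.15]], delta_rot=[[-0.018,-0.054,-0.2],[-0.018,-0.054,-0.2],[-0.018,-0.054,-0.2],[-0.018,-0.054,-0.2],[-0.018,-0.054,-0.2],[-0.018,-0.054,-0.2],[-0.018,-0.054,-0.2],[-0.018,-0.054,-0.2],[-0.018,-0.054,-0.2]], claw=[1,1,1,1,1,1,1,1,1])

```text
time: 0.95
tcp_pos: [0.3587, 0.3192, 0.2696]
ee_rot: [179.9, 10.1, -170.3]
ft_force: [-0.6, 0.3, -0.8]
finger_gap: 0.0852
gripper_force: 0.0
```

```bash
python3 - <<'E'
from h import *
s,p,R=cur()
R1=axes(32); g=np.array([.4565,-.1262,.1132])
print(s["q"],p,rel(p,R,[.40,.05,.25],axes(25)), rel([.40,.05,.25],axes(25),g-.1*R1[:,2],R1))
E
```

```text
[-52.61583459  -6.4712238    0.75170629 108.77675541   7.17693349
  70.23493037  45.83667893] [0.35867668 0.31916899 0.26958236] ([0.0394, -1.3616, 0.0894], [0.0006, -0.0828, -0.0005]) ([0.2329, -0.9161, 0.1783], [0.0, -0.0389, 0.0])
```

>>> move_arm(xyz=[[0.1,-0.97,0.1],[0.1,-0.97,0.1],[0.1,-0.97,0.1],[0.1,-0.97,0.1],[0.1,-0.97,0.1],[0.1,-0.97,0.1],[0.1,-0.97,0.1]], delta_rot=[[0,-0.08,0],[0,-0.08,0],[0,-0.08,0],[0,-0.08,0],[0,-0.08,0],[0,-0.08,0],[0,-0.08,0]], claw=[1,1,1,1,1,1,1])

```text
time: 1.53
tcp_pos: [0.3781, 0.1306, 0.2455]
ee_rot: [179.9, 24.3, -170.1]
ft_force: [-1.3, -0.1, 0.9]
finger_gap: 0.085
gripper_force: 0.0
```

```bash
python3 - <<'E'
from h import *
s,p,R=cur()
R1=axes(32); g=np.array([.4565,-.1262,.1132])
print(s["q"],p,rel(p,R,g-.08*R1[:,2],R1))
E
```

```text
[-19.42605115 -28.49343805 -10.04935133 130.34959879   3.66179949
  54.83234121  69.13585044] [0.37808266 0.13062243 0.24552006] ([0.1743, -1.3322, 0.2735], [0.0007, -0.043, 0.0006])
```

```bash
python3 - <<'E'
from h import *
s,p,R=cur()
R1=axes(32); g=np.array([.4565,-.1262,.1132])
print(rel(p,R,[.43,-.05,.215],axes(30)),rel([.43,-.05,.215],axes(30),g-.06*R1[:,2],R1),g-.06*R1[:,2])
E
```

```text
([-0.0293, -0.9345, 0.1794], [0.0007, -0.0319, 0.0006]) ([0.2078, -0.3979, 0.174], [-0.0, -0.0111, 0.0]) [ 0.42516409 -0.13158449  0.16408289]
```

>>> move_arm(xyz=[[-0.1,-0.3,0.18],[-0.03,-0.6,0.18],[-0.03,-0.93,0.18],[-0.03,-0.93,0.18],[-0.03,-0.93,0.18],[-0.03,-0.93,0.18],[-0.03,-0.93,0.18]], delta_rot=[[0,0,0],[0,0,0],[0,-0.03,0],[0,-0.03,0],[0,-0.03,0],[0,-0.03,0],[0,-0.03,0]], claw=[1,1,1,1,1,1,1])

```text
time: 2.12
tcp_pos: [0.4302, -0.0532, 0.2149]
ee_rot: [179.9, 29.6, -170.5]
ft_force: [0.2, 0.1, 0.4]
finger_gap: 0.0855
gripper_force: 0.0
```

```bash
python3 - <<'E'
from h import *
s,p,R=cur()
R1=axes(32); g=np.array([.4565,-.1262,.1132])
print(s["q"],p,rel(p,R,g-.06*R1[:,2],R1),rel(p,R,g,R1))
E
```

```text
[ -2.80722166 -26.09765753   7.94278047 134.16348215  -5.60037962
  43.10332557 107.83040544] [ 0.43021178 -0.05316657  0.21488433] ([0.2033, -0.3829, 0.1759], [-0.0002, -0.0131, -0.0014]) ([0.191, -0.3827, 0.4756], [-0.0002, -0.0131, -0.0014])
```

>>> move_arm(xyz=[[0.2,-0.38,0.15],[0.2,-0.38,0.2],[0.2,-0.38,0.25],[0.2,-0.38,0.25],[0.2,-0.38,0.25]], delta_rot=[[0,-0.013,0],[0,-0.013,0],[0,-0.013,0],[0,-0.013,0],[0,-0.013,0]], claw=[1,1,1,1,1])

```text
time: 2.53
tcp_pos: [0.433, -0.1254, 0.1514]
ee_rot: [179.9, 31.9, -170.2]
ft_force: [-1.1, 0.2, 0.1]
finger_gap: 0.0858
gripper_force: 0.0
```

```bash
cat >> h.py <<'E'
def shot(name,crops):
    from workcell import capture
    ims=[];cs=[]
    for w,(x0,x1,y0,y1) in crops:
        c=capture(w);cs.append(c);a=c["pixels"][y0:y1,x0:x1];f=min(400/(x1-x0),400/(y1-y0))
        a=cv2.resize(a,None,fx=f,fy=f,interpolation=3);b=np.zeros((400,400,3),np.uint8);b[:min(400,a.shape[0]),:min(400,a.shape[1])]=a[:400,:400];ims.append(b)
        print(w,"scale",f)
    cv2.imwrite("pics/"+name,np.hstack(ims)[:,:,::-1]); return cs
E
python3 - <<'E'
from h import *
s,p,R=cur()
cs=shot("a1.png",[("side",(220,320,190,290)),("top",(280,380,190,290))])
R1=axes(32); g=np.array([.4565,-.1262,.1132])
print(s["q"],p,rel(p,R,g,R1)); print([proj(c,p) for c in cs])
for c in cs:
    m=cv2.inRange(cv2.cvtColor(c["pixels"],cv2.COLOR_RGB2HSV),(0,150,60),(4,255,255)); k,l,st,ce=cv2.connectedComponentsWithStats(m); print([(st[i].tolist(),ce[i].round(1)) for i in range(1,k) if st[i,4]>15])
E
```

```text
side scale 4.0
top scale 4.0
[ -6.3276634  -20.06350473  25.34191971 137.95611538 -12.56848044
  32.84701269 128.51177982] [ 0.43297249 -0.12539148  0.15135714] ([0.0029, -0.0245, 0.2228], [0.0008, -0.0007, 0.0002])
[array([266.72788204, 241.89289352]), array([343.63181326, 262.31923698])]
[]
[([338, 248, 11, 16, 120], array([342.9, 255.4]))]
```

View pics/a1.png

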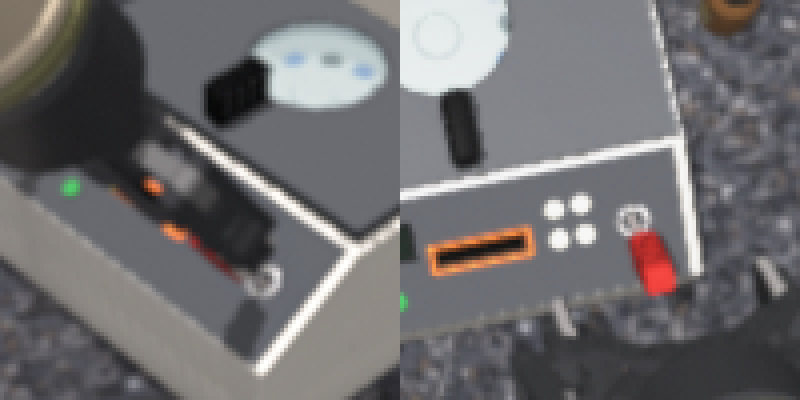

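The gripper is lined up behind the red pin at top (343,255), with its fingertips straddling it at crop (565,318) and (770,275). Joint 4 is close to its limit, so I'll grasp with a less tilted tool, since the pin can lean between the pads.

```bash
python3 - <<'E'
from h import *
s,p,R=cur()
G=np.array([.4508,-.1272,.1225]); R1=axes(22); t=G+.011*R1[:,2]
print(rel(p,R,t-.035*R1[:,2],R1),rel(p,R,t,R1),t)
E
```

```text
([-0.011, -0.0239, 0.0548], [0.0006, 0.0558, 0.0007]) ([0.0195, -0.0242, 0.2271], [0.0006, 0.0558, 0.0007]) [ 0.45486115 -0.12650217  0.11230098]
```

>>> move_arm(xyz=[[-0.011,-0.024,0.04],[-0.011,-0.024,0.055],[0,-0.024,0.11],[0.01,-0.024,0.17],[0.02,-0.024,0.227],[0.02,-0.024,0.227],[0.02,-0.024,0.227]], delta_rot=[[0,0.03,0],[0,0.056,0],[0,0.056,0],[0,0.056,0],[0,0.056,0],[0,0.056,0],[0,0.056,0]], claw=[1,1,0.8,0.5,0.2,0,-0.2], squeeze=30)

```text
time: 3.22
tcp_pos: [0.4542, -0.127, 0.112]
ee_rot: [179.9, 21.9, -170.2]
ft_force: [0.0, -0.1, 1.2]
finger_gap: 0.0349
gripper_force: 0.0
```

```bash
python3 - <<'E'
from h import *
s,p,R=cur()
print(s["q"],p)
cs=shot("a2.png",[("side",(220,320,190,290)),("top",(280,380,190,290))])
E
```

```text
[ -6.45266542  -7.14831281  22.59459744 131.40325242 -11.70353269
  35.99242557 124.63334612] [ 0.45424096 -0.12702104  0.11195196]
side scale 4.0
top scale 4.0
```

View pics/a2.png

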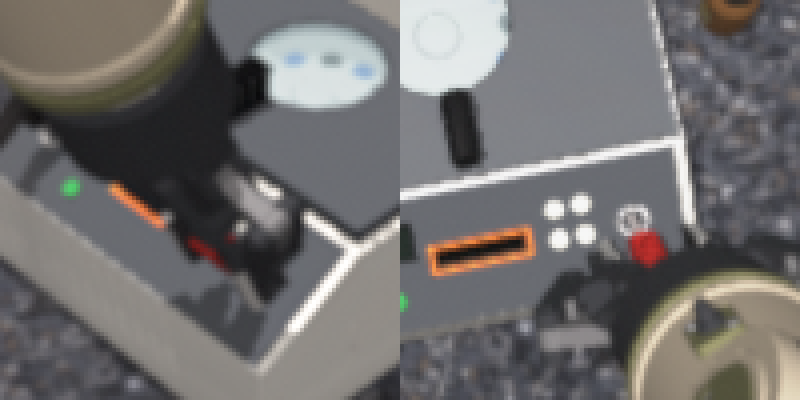

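The red grip, at top crop (648,248), is centred between the fingertips. Closing on it.

>>> move_arm(xyz=[[0,0,0],[0,0,0],[0,0,0],[0,0,0],[0,0,0]], delta_rot=[[0,0,0],[0,0,0],[0,0,0],[0,0,0],[0,0,0]], claw=[-0.5,-0.8,-1,-1,-1], squeeze=50)

```text
time: 3.73
tcp_pos: [0.4544, -0.1275, 0.1122]
ee_rot: [179.9, 22.0, -170.2]
ft_force: [-3.4, 4.0, 7.3]
finger_gap: 0.0131
gripper_force: 50.7
```

```bash
python3 - <<'E'
from h import *
s,p,R=cur()
print(p,s["ft_force"],s["finger_gap"],s["gripper_force"])
d=n*np.cos(np.radians(2))-px*np.sin(np.radians(2))
for k in (.02,.05): print(rel(p,R,p+k*d,R))
E
```

```text
[ 0.45440319 -0.1275241   0.11222159] [-3.35787076  4.04188256  7.25787607] 0.013089067491764462 50.65788388252258
([0.0173, 0.0002, -0.0985], [0.0, 0.0, 0.0])
([0.0433, 0.0004, -0.2462], [0.0, 0.0, 0.0])
```

>>> move_arm(xyz=[[0.005,0,-0.03],[0.011,0,-0.06],[0.017,0,-0.1],[0.017,0,-0.1]], delta_rot=[[0,0,0],[0,0,0],[0,0,0],[0,0,0]], claw=[-1,-1,-1,-1])

```text
time: 4.07
tcp_pos: [0.4434, -0.1298, 0.13]
ee_rot: [179.9, 22.0, -170.3]
ft_force: [-0.4, 3.5, 3.1]
finger_gap: 0.0133
gripper_force: 50.3
```

>>> move_arm(xyz=[[0.01,0,-0.06],[0.02,0,-0.12],[0.03,0,-0.18],[0.034,0,-0.2],[0.034,0,-0.2]], delta_rot=[[0,0,0],[0,0,0],[0,0,0],[0,0,0],[0,0,0]], claw=[-1,-1,-1,-1,-1])

```text
time: 4.48
tcp_pos: [0.4226, -0.1341, 0.164]
ee_rot: [180.0, 22.1, -170.3]
ft_force: [0.4, -0.1, -0.2]
finger_gap: 0.0135
gripper_force: 49.8
```

```bash
python3 - <<'E'
from h import *
import pickle
s,p,R=cur()
print(s["q"],p,s["ft_force"])
cs=shot("a3.png",[("side",(230,310,200,280)),("top",(290,370,210,290))])
pickle.dump(cs,open("c3.pkl","wb"))
for c in cs: print(proj(c,p),proj(c,np.array([HOLE,HOLE+.014*n, p+.011*axes(22)[:,2]*-1-.083*n])))
E
```

```text
[ -3.66245944 -16.33446737  20.62254958 131.07521242  -5.86477199
  44.63269001 120.35266079] [ 0.42262023 -0.13409945  0.16396011] [ 0.39407821 -0.12532117 -0.15712843]
side scale 5.0
top scale 5.0
[264.17977254 241.40500931] [[285.94573706 259.72572459]
 [283.18250283 256.68634495]
 [280.400506   257.65616765]]
[349.5252369  267.26112578] [[337.82530662 244.23584407]
 [339.21688062 246.96093168]
 [341.47308796 250.95131589]]
```

View pics/a3.png

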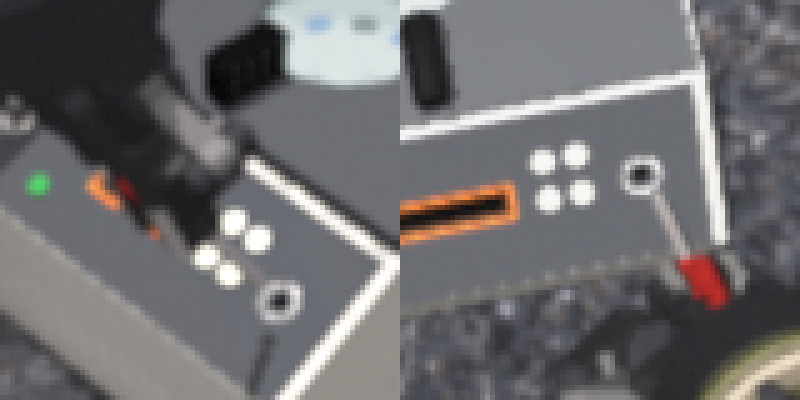

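```bash
python3 - <<'E'
from h import *
import pickle
cs=pickle.load(open("c3.pkl","rb"))
t=cs[1]["pixels"].astype(int); print("top R,G,B gray; cols 333..350")
for r in range(239,264): print(r,t[r,333:352].mean(1).astype(int))
s=cs[0]["pixels"].astype(int); print("side cols 262..292")
for r in range(246,268): print(r,s[r,264:292].mean(1).astype(int))
E
```

```text
top R,G,B gray; cols 333..350
239 [109 110 110 110 110 109 109 110 109 109 110 109 109 110 109 111 127 205
 245]
240 [110 110 111 115 117 115 116 119 112 110 110 111 109 109 111 110 120 201
 245]
241 [109 113 127 152 173 162 170 177 134 113 110 110 110 109 110 109 122 200
 245]
242 [112 135 181 191 208 192 208 222 202 127 110 110 110 109 111 110 120 192
 243]
243 [115 158 216 162 110  89 111 183 233 156 113 111 110 110 111 110 118 170
 235]
244 [120 152 172  98  41  35  70 142 203 172 119 110 109 110 110 109 114 150
 224]
245 [126 162 158  89  50  53  82 132 176 164 118 110 110 110 110 111 112 140
 217]
246 [121 161 195 132 100 104 130 172 193 132 111 109 110 110 109 110 111 128
 208]
247 [115 152 209 188 177 189 203 195 176 121 111 110 109 110 110 110 110 122
 203]
248 [110 116 150 203 213 221 223 170 157 131 112 109 110 110 109 110 110 123
 203]
249 [109 110 113 127 129 134 139 150 185 159 115 110 110 110 110 110 110 121
 195]
250 [110 110 109 110 110 111 114 138 175 169 129 105 109 110 109 110 110 116
 172]
251 [111 110 110 110 110 110 112 126 161 177 154 104 108 110 109 110 110 1
[... 2941 characters left out ...]
109 110 110 110 110 110 110 110 109 110 109 109 110 109 112 132
 167 184 173 149 150 182 194 157 117 109]
263 [109 110 109 110 110 110 110 109 110 110 109 110 111 110 110 109 109 120
 156 194 201 187 177 177 156 122 108 109]
264 [110 110 110 109 109 110 110 109 110 110 110 110 110 110 110 110 109 111
 122 141 150 148 141 131 118 110 108 110]
265 [112 110 110 110 109 109 110 109 110 110 110 110 110 110 110 110 109 109
 108 109 112 115 113 110 109 110 110 110]
266 [126 114 110 109 110 109 110 110 109 110 110 110 109 109 110 110 110 109
 104  98 102 107 109 110 109 110 110 110]
267 [145 126 114 110 109 110 110 110 110 110 110 110 109 109 111 110 109 105
  92  79  86 101 109 110 110 110 110 109]
```

```bash
python3 - <<'E'
from h import *
import pickle
cs=pickle.load(open("c3.pkl","rb"))
X,e=tri(cs,[np.array([282.4,255.8]),np.array([340.1,247.4])]); print("tip",X,e,"panel coords",[(X-HOLE)@a for a in (px,py,n)])
p=np.array([.4226,-.1341,.1640]); Rt=axes(22.05)
# fit tilt,axial: grasp pt p-.011z ; shaft line should project on measured lines
G=p-.011*Rt[:,2]
def res(v):
    a,lat,L,off,oy=v; b=axes(a); d=b[:,2]; d=d*np.cos(lat)+py*np.sin(lat)
    base=G+b[:,0]*off+py*oy
    T=base+d*L; r=[*(proj(cs[0],T)-[282.4,255.8])*.7,*(proj(cs[1],T)-[340.1,247.4])*.7]
    for c,pts in ((cs[1],[(341.2,250),(344.8,257)]),(cs[0],[(273.,248),(278.5,252)])):
        q0,q1=proj(c,base),proj(c,T); w=(q1-q0)/np.linalg.norm(q1-q0)
        r+=[float(w[0]*(y-q0[1])-w[1]*(x-q0[0]))*1.5 for x,y in pts]
    return np.array(r+[(L-.083)/.003,off/.002,oy/.001,lat/.03])
r=least_squares(res,[30,0,.083,0,0],x_scale=[1,.02,.003,.002,.002]); print(r.x,res(r.x).round(2))
E
```

```text
tip [ 0.46595292 -0.12530498  0.10168154] 0.24148851905715674 panel coords [np.float64(0.00030302103264689614), np.float64(-0.0006751484831086848), np.float64(0.018509887497238652)]
[3.41473280e+01 8.85082596e-03 8.45292183e-02 6.42837805e-04
 1.20104876e-04] [-0.11 -0.31  0.29  0.55 -0.25  0.07  0.5  -0.23  0.51  0.32  0.12  0.3 ]
```

```bash
cat >> h.py <<'E'
# pin held: tip in tool frame, from pose at extraction end
P0=np.array([.4226,-.1341,.1640]); R00=Ro.from_euler("xyz",[180,22.1,-170.3],degrees=True).as_matrix()
TIP0=np.array([-.0010,-.0009,.0211])  # panel coords rel. hole at P0
B=np.c_[px,py,n]
tip_w0=np.array([.4660,-.1253,.1017]); 
OFF=R00.T@(tip_w0-P0)
HT=tip_w0-B@TIP0      # true hole mouth consistent with held tip
PINR=axes(18)         # tool orientation with pin square to panel
def tip_pose(panel, R=PINR): # panel coords rel. hole mouth
    return HT+B@np.asarray(panel)-R@OFF
def tip_now():
    s,p,R=cur(); return s,p,R,B.T@(p+R@OFF-HT)
E
python3 - <<'E'
from h import *
s,p,R,t=tip_now(); print(t*1000,HT,HOLE,s["ft_force"])
a=tip_pose([0,.075,.015]); print(rel(p,R,a,PINR)); 
for d in (-.010,-.017,-.0205,-.024): print(d,rel(a,PINR,tip_pose([0,.075,d]),PINR)[0])
print("per 7mm y",rel(a,PINR,a+.007*py,PINR)[0])
E
```

```text
[-1.75037974 -0.30542317 20.09734896] [ 0.47709872 -0.1224797   0.08392686] [ 0.47470121 -0.1231167   0.0855    ] [-0.95019131  0.22122462 -1.26469941]
([-0.038, 0.3768, 0.0192], [0.0003, 0.022, -0.0001])
-0.01 [-0.026, 0.0, 0.1223]
-0.017 [-0.0333, -0.0, 0.1565]
-0.0205 [-0.0369, 0.0, 0.1736]
-0.024 [-0.0405, -0.0, 0.1907]
per 7mm y [0.0, 0.035, -0.0]
```

>>> move_arm(xyz=[[-0.03,0.1,0],[-0.038,0.2,0],[-0.038,0.3,0.01],[-0.038,0.377,0.019],[-0.038,0.377,0.019],[-0.038,0.377,0.019]], delta_rot=[[0,0.022,0],[0,0.022,0],[0,0.022,0],[0,0.022,0],[0,0.022,0],[0,0.022,0]], claw=[-1,-1,-1,-1,-1,-1])

```text
time: 5.08
tcp_pos: [0.4179, -0.0574, 0.1618]
ee_rot: [180.0, 17.9, -170.2]
ft_force: [0.3, 0.6, -0.7]
finger_gap: 0.0132
gripper_force: 49.7
```

```bash
python3 - <<'E'
from h import *
import pickle
s,p,R,t=tip_now(); print(t*1000,s["q"],s["ft_force"],s["ee_rot"])
cs=shot("a4.png",[("side",(220,300,200,280)),("top",(260,340,200,280))])
for c in cs: print(proj(c,np.array([HT+.075*py,SLOT,p+R@OFF])))
tp=cs[1]["pixels"].astype(int); print("top cols 292..308")
for r in range(243,264): print(r,tp[r,290:312].mean(1).astype(int))
E
```

```text
[-0.39542984 75.69325329 14.73024067] [ -5.72859642 -16.76943191   9.58175188 131.42330966  -2.00295021
  47.71496727 104.85055624] [ 0.28299031  0.56815775 -0.73901277] [ 179.95220217   17.92958254 -170.15261741]
side scale 5.0
top scale 5.0
[[259.71453624 240.10422459]
 [258.8041191  240.12973562]
 [256.2527449  236.80293674]]
[[299.49434558 250.74835564]
 [299.88769112 251.87666678]
 [300.13466878 253.9692096 ]]
top cols 292..308
243 [97 97 97 96 97 97 97 97 97 97 96 97 97 96 97 96 97 96 97 97 95 97]
244 [97 97 97 97 97 97 97 97 96 96 96 97 96 96 97 97 96 96 97 97 97 97]
245 [97 97 97 97 97 97 96 97 97 96 98 96 97 96 96 97 97 97 97 97 99 99]
246 [ 96  97  97  98  97  96  97  97  97  97  96  97  96  97  96  99 100 101
 100 107 112 120]
247 [ 96  96  97  97  97  96  97  97  96  97  98 101 102 100 106 112 122 127
 122 118 123 140]
248 [ 96  97  97  97  97  99 100 102 100 106 113 122 127 122 118 121 132 135
 132 108  95 125]
249 [ 99 101 101 101 106 112 122 127 122 117 121 133 135 131 106  83  76  63
  57  47  50  99]
250 [112 123 127 122 118 120 132 135 131 106  84  75  62  56  45  3
[... 562 characters left out ...]
4  91  95 100  99
  97  96  97  96]
257 [122 128 141 149 144 134 122 119 111 108 108 128 147 130  80  75  94  97
  96  96  96  97]
258 [133 122 118 113 108 103 101  99  98  97  99 113 145 138  90  72  88  96
  96  97  96  97]
259 [103 101  99  98  97  97  98  97  96  97  98 107 137 144 108  73  74  95
  97  96  97  96]
260 [ 97  97  96  97  97  96  97  95  97  97  97 102 120 146 130  81  72  88
  95  96  97  96]
261 [ 97  97  96  97  97  97  98  97  96  96  98  98 111 144 140  98  70  73
  85  88  95  97]
262 [ 97  97  97  96  96  97  97  97  97  97  97  98 106 135 146 119  79  67
  69  75  94  96]
263 [ 97  97  96  97  97  97  97  97  97  96  97  98 101 119 146 134  94  77
  67  70  87  95]
```

View pics/a4.png

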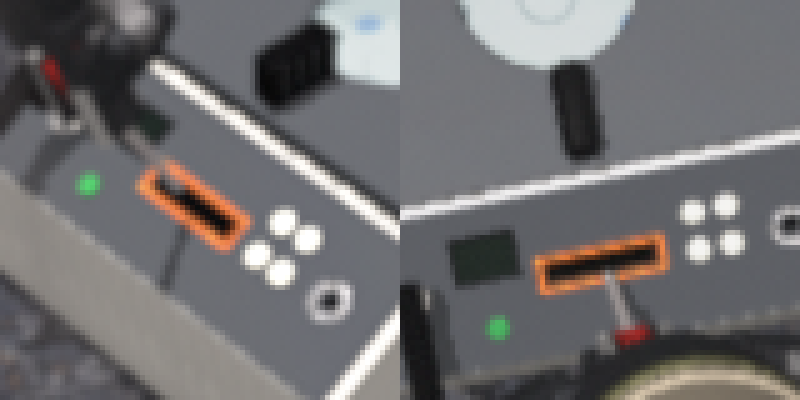

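```bash
python3 - <<'E'
from h import *
import pickle
from workcell import capture
cs=pickle.load(open("c3.pkl","rb"))
c=capture("side"); s=c["pixels"].astype(int); print("side cols 246..270")
for r in range(228,246): print(r,s[r,246:270].mean(1).astype(int))
S,e=tri(cs,[np.array([258.5,240.7]),np.array([299.9,252.1])]); print("slot",S,e)
T,e=tri(cs,[np.array([255.2,237.6]),np.array([301,253.2])]); print("tip",T,e,B.T@(T-S)*1000)
for k in (0,.015,.03,.05): print([proj(c,T+k*n).round(1) for c in cs])
E
```

```text
side cols 246..270
228 [ 93 112 115  99  70  67  88 106 111 110 111 111 110 110 110 111 110 111
 110 111 110 109 109 117]
229 [ 72  96 114 113  99  98 106 111 110 110 111 110 110 110 111 110 111 111
 111 110 110 111 110 108]
230 [ 75  81 103 116 120 120 117 113 110 110 110 110 110 111 111 110 110 110
 110 110 110 111 110 111]
231 [ 96  85  91 109 119 124 123 118 113 111 110 110 110 110 110 110 111 110
 111 111 110 110 110 111]
232 [108 101  97 105 116 122 126 127 127 121 114 110 111 110 111 110 111 111
 111 110 111 110 111 111]
233 [111 109 110 116 125 125 123 132 143 143 132 118 111 110 110 110 111 110
 110 110 111 110 111 111]
234 [110 111 121 140 144 127 114 124 145 159 156 140 123 112 110 110 110 110
 111 110 111 111 111 111]
235 [110 118 138 152 143 104  87 107 129 151 161 156 148 130 115 110 110 110
 111 111 110 110 110 111]
236 [114 135 158 152 119  67  51  79 108 129 141 146 154 152 133 118 112 110
 110 110 110 110 110 110]
237 [117 143 164 156 124  70  34  46  81 108 113 107 129 149 151 140 126 114
 111 110 111 110 110 111]
238 [112 126 148 159 151 115  70  42  51  82  87  6
[... 422 characters left out ...]
 13  12  24  51
  86 125 149 151 140 125]
243 [110 111 110 110 110 110 110 116 130 148 153 139 105  71  39  18  12  13
  33  69 111 141 154 149]
244 [111 111 110 111 111 110 110 109 113 122 137 143 140 122  87  53  26  13
  11  26  64 115 152 157]
245 [111 111 111 111 111 111 111 111 110 109 105 110 135 150 136 107  71  35
  15  29  66 114 146 143]
slot [ 0.46152308 -0.0491655   0.08430627] 0.10072748257186959
tip [ 0.45622534 -0.05002576  0.09585739] 1.0896550227301987 [ 1.12767792  0.04933684 12.68702228]
[array([256.3, 237.4]), array([300.6, 254.2])]
[array([253.1, 234. ]), array([301.6, 257.3])]
[array([249.8, 230.5]), array([302.6, 260.5])]
[array([245.2, 225.6]), array([304. , 264.9])]
```

The tip is over the middle of the slot: (301,254) in the top view and (256,238) in the side view, with the shaft square to the panel. Next I'll lower it gently into the slot.

>>> move_arm(xyz=[[0,0,0.02],[-0.005,0,0.04],[-0.01,0,0.06],[-0.013,0,0.08],[-0.018,0,0.1],[-0.023,0,0.122],[-0.023,0,0.122]], delta_rot=[[0,0,0],[0,0,0],[0,0,0],[0,0,0],[0,0,0],[0,0,0],[0,0,0]], claw=[-1,-1,-1,-1,-1,-1,-1])

```text
time: 5.82
tcp_pos: [0.4298, -0.0556, 0.1399]
ee_rot: [179.9, 17.9, -170.2]
ft_force: [-0.4, 1.4, -0.4]
finger_gap: 0.0132
gripper_force: 49.7
```

```bash
python3 - <<'E'
from h import *
s,p,R,t=tip_now(); print(t*1000,B.T@s["ft_force"])
E
```

```text
[ -0.94098254  75.36340323 -10.25427839] [-0.32331497  1.49025288 -0.22699446]
```

>>> move_arm(xyz=[[-0.003,0,0.014],[-0.006,0,0.028],[-0.008,0,0.038],[-0.0095,0,0.044],[-0.0105,0,0.049],[-0.0105,0,0.049]], delta_rot=[[0,0,0],[0,0,0],[0,0,0],[0,0,0],[0,0,0],[0,0,0]], claw=[-1,-1,-1,-1,-1,-1])

```text
time: 6.32
tcp_pos: [0.4353, -0.0548, 0.1326]
ee_rot: [179.9, 18.1, -170.2]
ft_force: [0.0, 0.3, 3.4]
finger_gap: 0.0132
gripper_force: 50.3
```

```bash
python3 - <<'E'
from h import *
s,p,R,t=tip_now(); print(t*1000,B.T@s["ft_force"])
E
```

```text
[  0.39533674  75.23112709 -19.40045863] [1.73105714 0.25892183 2.89881775]
```

>>> move_arm(xyz=[[-0.001,0,0.005],[-0.002,0,0.01],[-0.002,0,0.01]], delta_rot=[[0,0,0],[0,0,0],[0,0,0]], claw=[-1,-1,-1])

```text
time: 6.57
tcp_pos: [0.4359, -0.0546, 0.1307]
ee_rot: [179.9, 18.0, -170.2]
ft_force: [-3.7, 0.7, 5.3]
finger_gap: 0.0132
gripper_force: 50.8
```

```bash
python3 - <<'E'
from h import *
s,p,R,t=tip_now(); print(t*1000,B.T@s["ft_force"])
E
```

```text
[-7.06460451e-02  7.52695937e+01 -2.13591936e+01] [-0.39561965  1.29245222  6.34352637]
```

>>> move_arm(xyz=[[-0.001,0,0.005],[-0.002,0,0.01],[-0.0025,0,0.012],[-0.0025,0,0.012]], delta_rot=[[0,0,0],[0,0,0],[0,0,0],[0,0,0]], claw=[-1,-1,-1,-1])

```text
time: 6.9
tcp_pos: [0.4373, -0.0544, 0.1288]
ee_rot: [179.9, 18.1, -170.3]
ft_force: [-2.5, 0.2, 8.1]
finger_gap: 0.0131
gripper_force: 50.9
```

```bash
python3 - <<'E'
from h import *
s,p,R,t=tip_now(); print(t*1000,B.T@s["ft_force"])
import pickle
cs=pickle.load(open("c3.pkl","rb")); from workcell import capture
c=capture("top"); d=np.abs(c["pixels"].astype(int)-cs[1]["pixels"]).sum(2)[160:240,230:350]; print("lid change px",(d>60).sum())
E
```

```text
[  0.27138484  75.2338216  -23.71920958] [1.93585797 0.57908794 8.19618963]
lid change px 7088
```

```bash
python3 - <<'E'
from h import *
cs=shot("a5.png",[("side",(200,380,150,300)),("top",(220,370,140,290))])
E
```

```text
side scale 2.2222222222222223
top scale 2.6666666666666665
```

View pics/a5.png

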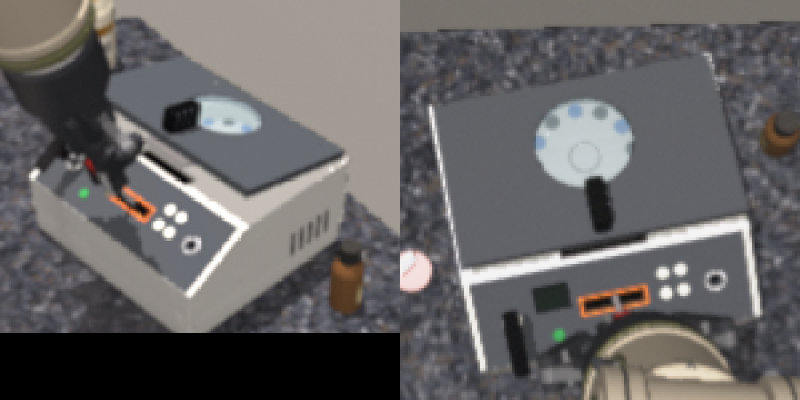

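The lid has popped up. Its front edge now stands clear of the housing at side crop (248,190), and the opened gap shows at top crop (600,240). Backing the pin out.

>>> move_arm(xyz=[[0.01,0,-0.05],[0.02,0,-0.1],[0.03,0,-0.15],[0.038,0,-0.193],[0.038,0,-0.193]], delta_rot=[[0,0,0],[0,0,0],[0,0,0],[0,0,0],[0,0,0]], claw=[-1,-1,-1,-1,-1])

```text
time: 7.47
tcp_pos: [0.4183, -0.058, 0.164]
ee_rot: [180.0, 18.1, -170.3]
ft_force: [0.9, -0.3, -0.2]
finger_gap: 0.0132
gripper_force: 49.7
```

```bash
python3 - <<'E'
from h import *
s,p,R,t=tip_now(); print(t*1000,B.T@s["ft_force"],s["ee_rot"])
for pg,rg in (([.4544,-.1275,.1122],[179.9,22.0,-170.2]),([.4434,-.1298,.1300],[179.9,22.0,-170.3])):
    Rg=Ro.from_euler("xyz",rg,degrees=True).as_matrix(); tw=np.array(pg)+Rg@OFF
    d=-axes(34.1)[:,2]; print("tip panel",B.T@(tw-HT)*1000,"mid",B.T@(tw+.02*d-HT)*1000)
E
```

```text
[ 1.1837591  74.90809198 16.43727736] [ 0.6588849  -0.41269915 -0.63724122] [ 179.96194534   18.11798938 -170.26491207]
tip panel [  1.0751766    0.4263193  -39.99801935] mid [ -0.35477229   0.4263193  -20.04920369]
tip panel [  0.25142843  -0.05467574 -18.96875854] mid [-1.17852046 -0.05467574  0.98005712]
```

```bash
python3 - <<'E'
from h import *
from workcell import capture
for i in range(4):
    capture("top"); s,p,R,t=tip_now(); print(t*1000,s["ee_rot"],s["joint_vel"].round(1))
print(rel(p,R,tip_pose([-.0003,.0008,.008]),PINR))
E
```

```text
[ 0.89382646 75.03603692 15.75648331] [ 179.95887661   18.09399252 -170.25670794] [-0.3  1.3 -0.1  0.5 -0.2 -1.   0. ]
[ 0.42365667 75.17517053 15.31430027] [ 179.94882787   18.0420689  -170.2513212 ] [-0.1  0.8 -0.1  0.4 -0.  -0.2  0. ]
[5.21304914e-02 7.52526081e+01 1.50757469e+01] [ 179.94414026   17.9974361  -170.24755977] [-0.   0.6  0.   0.2 -0.1  0.2 -0. ]
[-0.17320334 75.27417261 14.94650673] [ 179.93873298   17.96530108 -170.25073898] [-0.2  0.3 -0.1  0.1  0.1  0.  -0. ]
([-0.0064, -0.372, 0.0338], [0.0003, -0.0002, -0.0])
```

>>> move_arm(xyz=[[-0.003,-0.12,0],[-0.006,-0.24,0],[-0.006,-0.372,0],[-0.006,-0.372,0.02],[-0.006,-0.372,0.034],[-0.006,-0.372,0.034],[-0.006,-0.372,0.034],[-0.006,-0.372,0.034]], delta_rot=[[0,0,0],[0,0,0],[0,0,0],[0,0,0],[0,0,0],[0,0,0],[0,0,0],[0,0,0]], claw=[-1,-1,-1,-1,-1,-1,-1,-1])

```text
time: 8.33
tcp_pos: [0.4338, -0.1297, 0.1563]
ee_rot: [179.9, 18.0, -170.2]
ft_force: [-0.3, -0.3, 0.7]
finger_gap: 0.0134
gripper_force: 49.8
```

```bash
python3 - <<'E'
from h import *
s,p,R,t=tip_now(); print(t*1000,s["ee_rot"],s["q"])
cs=shot("a6.png",[("side",(265,305,240,280)),("top",(320,360,228,268))])
for c in cs: print(proj(c,np.array([HOLE,HT,p+R@OFF])))
E
```

```text
[-0.13850268  1.73760518  8.21203951] [ 179.94117699   17.97648712 -170.17021418] [ -4.09959067 -11.62828783  19.11761086 127.86664693  -5.16512877
  46.92931598 118.02683586]
side scale 10.0
top scale 10.0
[[285.94573706 259.72572459]
 [286.82904999 259.6509947 ]
 [284.52081152 257.46580502]]
[[337.82530662 244.23584407]
 [337.36438219 243.12624238]
 [337.30215181 244.94879224]]
```

View pics/a6.png

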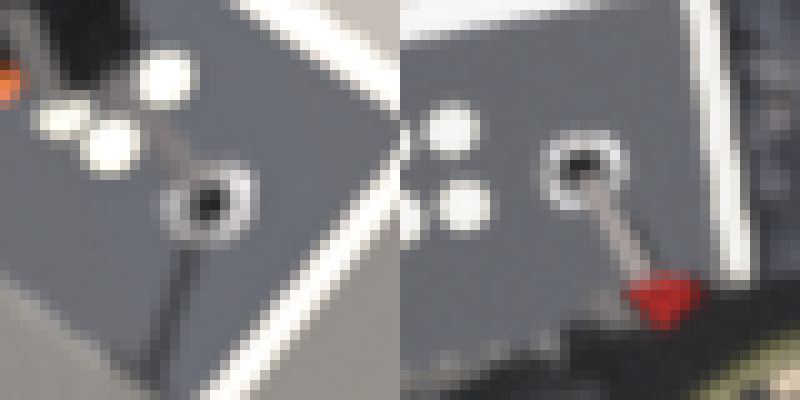

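The tip, at top crop (590,185), lines up with the hole's centre at (583,167) along the pin axis. In the side crop it is at about (190,180) and the hole at (211,202), so the view agrees. Inserting slowly.

>>> move_arm(xyz=[[-0.003,0,0.015],[-0.006,0,0.03],[-0.0095,0,0.045],[-0.012,0,0.057],[-0.0145,0,0.0685],[-0.0145,0,0.0685],[-0.0145,0,0.0685]], delta_rot=[[0,0,0],[0,0,0],[0,0,0],[0,0,0],[0,0,0],[0,0,0],[0,0,0]], claw=[-1,-1,-1,-1,-1,-1,-1])

```text
time: 9.02
tcp_pos: [0.4407, -0.1293, 0.1441]
ee_rot: [179.9, 18.0, -170.3]
ft_force: [0.1, -0.5, -0.6]
finger_gap: 0.0134
gripper_force: 49.8
```

```bash
python3 - <<'E'
from h import *
s,p,R,t=tip_now(); print(t*1000,B.T@s["ft_force"])
E
```

```text
[-0.25550185  0.85716464 -5.77587725] [-0.33126774 -0.52188985 -0.49851417]
```

>>> move_arm(xyz=[[-0.004,0,0.018],[-0.0075,0,0.035],[-0.011,0,0.052],[-0.0145,0,0.0685],[-0.0145,0,0.0685],[-0.0145,0,0.0685]], delta_rot=[[0,0,0],[0,0,0],[0,0,0],[0,0,0],[0,0,0],[0,0,0]], claw=[-1,-1,-1,-1,-1,-1])

```text
time: 9.52
tcp_pos: [0.4477, -0.1282, 0.132]
ee_rot: [179.9, 18.0, -170.2]
ft_force: [-0.2, 0.3, 0.2]
finger_gap: 0.0133
gripper_force: 49.8
```

```bash
python3 - <<'E'
from h import *
s,p,R,t=tip_now(); print(t*1000,B.T@s["ft_force"])
E
```

```text
[ -0.14911072   0.80195042 -19.8113181 ] [-0.05136756  0.36970064  0.23426022]
```

Going in freely. On to 36 mm depth.

>>> move_arm(xyz=[[-0.004,0,0.018],[-0.0075,0,0.035],[-0.011,0,0.052],[-0.0145,0,0.068],[-0.017,0,0.08],[-0.017,0,0.08],[-0.017,0,0.08]], delta_rot=[[0,0,0],[0,0,0],[0,0,0],[0,0,0],[0,0,0],[0,0,0],[0,0,0]], claw=[-1,-1,-1,-1,-1,-1,-1])

```text
time: 10.1
tcp_pos: [0.4557, -0.1267, 0.1179]
ee_rot: [179.9, 18.0, -170.2]
ft_force: [-1.3, 0.6, -1.0]
finger_gap: 0.0132
gripper_force: 49.8
```

```bash
python3 - <<'E'
from h import *
s,p,R,t=tip_now(); print(t*1000,B.T@s["ft_force"])
E
```

```text
[ -0.19109591   0.88587549 -36.12921908] [-1.52771412  0.81242654 -0.21540076]
```

Now the last 4 mm, until it seats.

>>> move_arm(xyz=[[-0.001,0,0.005],[-0.002,0,0.01],[-0.003,0,0.015],[-0.004,0,0.0185],[-0.004,0,0.0185],[-0.004,0,0.0185]], delta_rot=[[0,0,0],[0,0,0],[0,0,0],[0,0,0],[0,0,0],[0,0,0]], claw=[-1,-1,-1,-1,-1,-1])

```text
time: 10.6
tcp_pos: [0.4576, -0.1264, 0.1147]
ee_rot: [179.9, 18.0, -170.2]
ft_force: [-2.1, 0.6, -0.5]
finger_gap: 0.0134
gripper_force: 50.0
```

```bash
python3 - <<'E'
from h import *
s,p,R,t=tip_now(); print(t*1000,B.T@s["ft_force"])
E
```

```text
[ -0.14182707   0.90224911 -39.7817363 ] [-1.9389989   0.93304283  0.49369969]
```

>>> move_arm(xyz=[[-0.0005,0,0.0025],[-0.001,0,0.005],[-0.001,0,0.005]], delta_rot=[[0,0,0],[0,0,0],[0,0,0]], claw=[-1,-1,-1])

```text
time: 10.85
tcp_pos: [0.458, -0.1264, 0.1142]
ee_rot: [179.9, 18.0, -170.3]
ft_force: [-8.2, 1.6, 8.6]
finger_gap: 0.0131
gripper_force: 51.4
```

```bash
python3 - <<'E'
from h import *
s,p,R,t=tip_now(); print(t*1000,B.T@s["ft_force"])
print(rel(p,R,p,axes(8)))
E
```

```text
[-2.93227732e-02  8.23976466e-01 -4.04226802e+01] [-2.47925137  2.93354028 11.39824477]
([0.0, 0.0, 0.0], [0.0004, 0.0555, -0.0])
```

>>> move_arm(xyz=[[0.001,0,-0.005],[0.001,0,-0.005],[0.001,0,-0.005],[0.001,0,-0.005],[0.005,0,-0.06],[0.015,0,-0.14],[0.03,0,-0.22],[0.05,0,-0.3],[0.05,0,-0.35],[0.05,0,-0.35],[0.05,0,-0.35]], delta_rot=[[0,0,0],[0,0,0],[0,0,0],[0,0,0],[0,0,0],[0,0,0],[0,0,0],[0,0,0],[0,0,0],[0,0,0],[0,0,0]], claw=[-0.5,-0.2,0,0,0,0,0,0,0,0,0])

```text
time: 11.77
tcp_pos: [0.4278, -0.1317, 0.1776]
ee_rot: [180.0, 18.1, -170.2]
ft_force: [0.1, 0.5, 0.7]
finger_gap: 0.0427
gripper_force: 0.0
```

```bash
python3 - <<'E'
from h import *
s,p,R=cur(); print(p,s["q"],s["ft_force"])
cs=shot("a7.png",[("side",(200,360,150,310)),("top",(225,365,145,285))])
import pickle; pickle.dump(cs,open("c7.pkl","wb"))
E
```

```text
[ 0.42780927 -0.13173858  0.17762933] [ -3.75138926 -14.06821942  18.78076398 126.90523557  -3.98343478
  50.065592   117.02743454] [0.13964283 0.51405931 0.65941485]
side scale 2.5
top scale 2.857142857142857
```

View pics/a7.png

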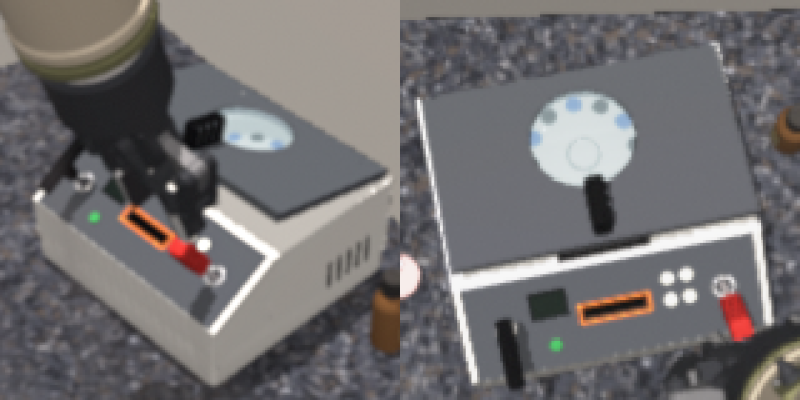

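The pin stands in the right hole as it did at first, at top crop (738,315). The lid's front edge runs from top crop (452,272) to (757,218). I'll measure it and plan the lift from below with closed fingers.

```bash
cat >> h.py <<'E'
O=SLOT+.075*u; O[2]=0
def M(x,y,z): return O+x*u+y*py+z*ez   # machine coords -> world
HX,HZ=.085,.103
E
python3 - <<'E'
from h import *
import pickle
cs=pickle.load(open("c7.pkl","rb"))
X,e=tri(cs,[np.array([310.5,236.5]),np.array([349.6,221.0])]); d=X-O; print("lid corner",X,e,"machine",d@u,d@py,d[2])
for c in cs:
    m=cv2.inRange(cv2.cvtColor(c["pixels"],cv2.COLOR_RGB2HSV),(0,150,60),(4,255,255)); k,l,st,ce=cv2.connectedComponentsWithStats(m); print([(st[i].tolist(),ce[i].round(1)) for i in range(1,k) if st[i,4]>15])
for th in (.15,.2,.25,.3,.35):
    w=[M(HX-.13*np.cos(th)+h*np.sin(th),yy,HZ+.13*np.sin(th)+h*np.cos(th)) for yy in (-.102,.102) for h in (0,.008)]
    print(th,[proj(c,np.array(w)).round(1).tolist() for c in cs])
s,p,R=cur()
R1=axes(38); tip=M(-.075,.04,.135); a=tip-.008*R1[:,2]
print(a,rel(p,R,a,R1)); print([rel(a,R1,M(x,.04,z)-.008*R1[:,2],R1)[0] for x,z in ((-.055,.115),(-.043,.113))])
E
```

```text
lid corner [ 0.5122826  -0.14247807  0.1372012 ] 0.8494836667834988 machine -0.04124027834233031 -0.10044610365961756 0.13720119724807064
[([267, 245, 16, 14, 116], array([274.9, 251.9]))]
[([337, 248, 12, 16, 113], array([342.6, 255.6]))]
0.15 [[[309.1, 243.9], [309.7, 240.3], [236.3, 194.9], [236.6, 191.4]], [[350.1, 222.6], [350.5, 221.2], [243.5, 243.8], [243.0, 242.6]]]
0.2 [[[309.7, 241.0], [310.4, 237.2], [236.6, 192.1], [237.0, 188.6]], [[350.4, 221.4], [350.7, 219.8], [243.1, 242.7], [242.6, 241.3]]]
0.25 [[[310.4, 237.9], [311.3, 234.1], [237.0, 189.2], [237.5, 185.6]], [[350.6, 220.1], [350.9, 218.3], [242.7, 241.5], [242.2, 239.9]]]
0.3 [[[311.2, 234.8], [312.2, 230.9], [237.5, 186.3], [238.2, 182.7]], [[350.8, 218.5], [351.0, 216.6], [242.3, 240.1], [241.7, 238.3]]]
0.35 [[[312.1, 231.6], [313.3, 227.7], [238.1, 183.4], [239.0, 179.7]], [[351.0, 216.9], [351.1, 214.7], [241.8, 238.5], [241.2, 236.5]]]
[ 0.45037187 -0.01061185  0.14130409] ([-0.1506, 0.5759, 0.2353], [0.0004, -0.1113, 0.0])
[[-0.0172, 0.0, 0.1404], [-0.0584, -0.0, 0.1852]]
```

```bash
cat >> h.py <<'E'
def tp(x,y,z,t): R=axes(t); return M(x,y,z)-.008*R[:,2],R
def lp(th,t,r=.117,y=.04):  # pose with the forward tip corner on the lid's underside
    a=np.radians(t); return tp(HX-r*np.cos(th)-.011*np.cos(a),y,HZ+r*np.sin(th)-.011*np.sin(a),t)
E
python3 - <<'E'
from h import *
s,p,R=cur()
for q in ((-.07,.04,.155,20),(-.062,.04,.122,30),(-.044,.04,.114,30)): print(q,*[x for x in rel(p,R,*tp(*q))])
E
```

```text
(-0.07, 0.04, 0.155, 20) [-0.2175, 0.576, 0.1455] [0.0004, -0.0113, 0.0001]
(-0.062, 0.04, 0.122, 30) [-0.1978, 0.5758, 0.3156] [0.0004, -0.0669, 0.0]
(-0.044, 0.04, 0.114, 30) [-0.2711, 0.5757, 0.3814] [0.0004, -0.0669, 0.0]
```

>>> move_arm(xyz=[[-0.05,0.2,0],[-0.1,0.4,0],[-0.2,0.576,0.05],[-0.217,0.576,0.146],[-0.217,0.576,0.146],[-0.217,0.576,0.146]], delta_rot=[[0,0,0],[0,0,0],[0,-0.01,0],[0,-0.011,0],[0,-0.011,0],[0,-0.011,0]], claw=[0,-0.5,-1,-1,-1,-1], squeeze=30)

```text
time: 12.37
tcp_pos: [0.4565, -0.0096, 0.1615]
ee_rot: [179.9, 19.8, -170.2]
ft_force: [0.6, -1.4, 0.6]
finger_gap: 0.0001
gripper_force: 0.0
```

```bash
python3 - <<'E'
from h import *
s,p,R=cur(); print(s["q"],s["ft_force"],s["finger_gap"])
for q in ((-.062,.04,.122,30),(-.044,.04,.114,30)): print(q,*[x for x in rel(p,R,*tp(*q))])
E
```

```text
[ -8.41150272 -12.64872866   5.10086642 129.0936364   -1.66291259
  43.89252334  97.55669388] [ 0.59665417 -1.36091442  0.63104062] 5.422105326553454e-05
(-0.062, 0.04, 0.122, 30) [0.0188, 0.0001, 0.1662] [0.0004, -0.0569, 0.0002]
(-0.044, 0.04, 0.114, 30) [-0.0524, -0.0, 0.2343] [0.0004, -0.0569, 0.0002]
```

>>> move_arm(xyz=[[0.01,0,0.06],[0.019,0,0.12],[0.019,0,0.166],[0.019,0,0.166],[-0.015,0,0.2],[-0.05,0,0.232],[-0.05,0,0.232],[-0.05,0,0.232]], delta_rot=[[0,-0.02,0],[0,-0.04,0],[0,-0.057,0],[0,-0.057,0],[0,-0.057,0],[0,-0.057,0],[0,-0.057,0],[0,-0.057,0]], claw=[-1,-1,-1,-1,-1,-1,-1,-1])

```text
time: 13.03
tcp_pos: [0.4818, -0.0058, 0.1227]
ee_rot: [179.9, 30.1, -170.3]
ft_force: [0.3, -0.3, 0.7]
finger_gap: -0.0003
gripper_force: 0.0
```

```bash
python3 - <<'E'
from h import *
s,p,R=cur(); print(p,s["q"],s["ft_force"])
for th,t in ((.2,30),(.35,31),(.5,32),(.65,33),(.8,34)): print(th,*rel(p,R,*lp(th,t)))
E
```

```text
[ 0.48177946 -0.00579374  0.12266542] [ -9.56732074 -11.25253081   7.03374187 136.74003199  -5.76158171
  24.67700464 101.99980521] [ 0.31430676 -0.29056635  0.69630962]
0.2 [-0.034, 0.0029, -0.0092] [0.0003, 0.0005, -0.0003]
0.35 [-0.0962, 0.003, -0.0693] [0.0002, -0.005, -0.0003]
0.5 [-0.1669, 0.0031, -0.1193] [0.0002, -0.0106, -0.0003]
0.65 [-0.2444, 0.0032, -0.1581] [0.0002, -0.0161, -0.0003]
0.8 [-0.3269, 0.0033, -0.1847] [0.0002, -0.0217, -0.0003]
```

>>> move_arm(xyz=[[-0.03,0.002,-0.01],[-0.06,0.002,-0.035],[-0.096,0.003,-0.069],[-0.13,0.003,-0.095],[-0.167,0.003,-0.119],[-0.167,0.003,-0.119]], delta_rot=[[0,0,0],[0,0,0],[0,-0.005,0],[0,-0.007,0],[0,-0.01,0],[0,-0.01,0]], claw=[-1,-1,-1,-1,-1,-1])

```text
time: 13.53
tcp_pos: [0.5004, -0.0017, 0.163]
ee_rot: [180.0, 32.3, -170.3]
ft_force: [0.3, 0.9, 0.6]
finger_gap: 0.0
gripper_force: 0.0
```

```bash
python3 - <<'E'
from h import *
s,p,R=cur(); print(p,s["q"],s["ft_force"])
cs=shot("a8.png",[("side",(200,360,120,280)),("top",(225,365,145,285))])
for th,t in ((.5,32),(.65,33),(.8,34),(.95,36),(1.1,38),(1.2,39)): print(th,*rel(p,R,*lp(th,t)))
E
```

```text
[ 0.50043586 -0.00170716  0.16295915] [ -9.23912997 -13.39203635   6.21302233 133.69934582  -5.00738265
  27.61500707 100.74775744] [0.27292642 0.94163431 0.5506469 ]
side scale 2.5
top scale 2.857142857142857
0.5 [0.0169, -0.0015, 0.0065] [0.0002, 0.0017, -0.0]
0.65 [-0.062, -0.0015, -0.0292] [0.0002, -0.0039, -0.0]
0.8 [-0.1455, -0.0014, -0.0527] [0.0002, -0.0094, -0.0]
0.95 [-0.2311, -0.0014, -0.0622] [0.0002, -0.0205, -0.0]
1.1 [-0.3175, -0.0014, -0.0586] [0.0002, -0.0316, -0.0]
1.2 [-0.3748, -0.0014, -0.0492] [0.0002, -0.0372, -0.0]
```

View pics/a8.png

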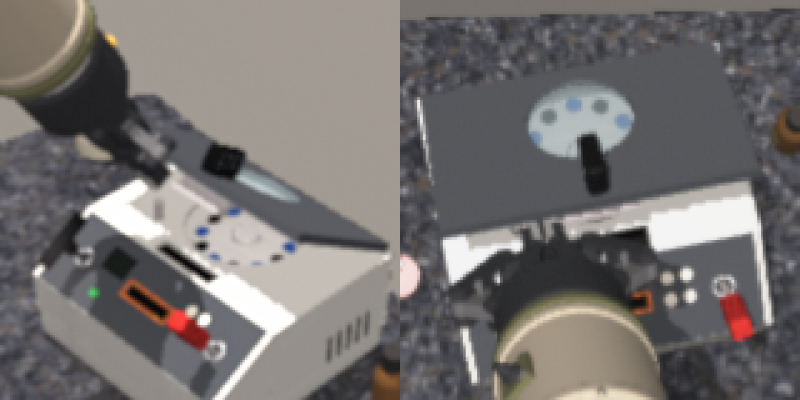

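The lid is rising on the fingertips (its edge is at top crop (590,205)), to roughly 0.5 rad. That's the last picture I'll view: I count 11, one over the limit of 10. From here I go by numbers.

>>> move_arm(xyz=[[-0.03,0,-0.015],[-0.062,0,-0.029],[-0.1,0,-0.042],[-0.145,0,-0.053],[-0.185,0,-0.058],[-0.23,0,-0.062],[-0.275,0,-0.061],[-0.317,0,-0.059],[-0.317,0,-0.059]], delta_rot=[[0,-0.002,0],[0,-0.004,0],[0,-0.007,0],[0,-0.01,0],[0,-0.015,0],[0,-0.02,0],[0,-0.026,0],[0,-0.032,0],[0,-0.032,0]], claw=[-1,-1,-1,-1,-1,-1,-1,-1,-1])

```text
time: 14.38
tcp_pos: [0.5468, 0.0064, 0.2047]
ee_rot: [179.9, 38.0, -170.3]
ft_force: [0.1, 0.0, 0.1]
finger_gap: -0.0002
gripper_force: 0.0
```

```bash
python3 - <<'E'
from h import *
from workcell import capture
capture("top"); s,p,R=cur(); print(p,s["q"],s["ft_force"])
for th,t in ((1.1,38),(1.15,38),(1.2,39),(1.24,39)): print(th,*rel(p,R,*lp(th,t)))
E
```

```text
[0.54605868 0.00628675 0.20404612] [-10.16363039 -12.39877384   6.64988349 129.92296336  -6.31032838
  24.90180815 101.40041477] [ 0.48212952  0.30879918 -0.53815612]
1.1 [-0.0128, -0.0022, -0.0075] [0.0003, -0.0009, -0.0001]
1.15 [-0.0414, -0.0022, -0.0013] [0.0003, -0.0009, -0.0001]
1.2 [-0.0689, -0.0022, 0.0073] [0.0003, -0.0065, -0.0001]
1.24 [-0.0912, -0.0022, 0.0144] [0.0003, -0.0065, -0.0001]
```

>>> move_arm(xyz=[[-0.013,0,-0.008],[-0.027,0,-0.005],[-0.041,0,-0.001],[-0.055,0,0.003],[-0.065,0,0.006],[-0.065,0,0.006],[-0.065,0,0.006]], delta_rot=[[0,0,0],[0,0,0],[0,0,0],[0,-0.003,0],[0,-0.006,0],[0,-0.006,0],[0,-0.006,0]], claw=[-1,-1,-1,-1,-1,-1,-1])

```text
time: 15.02
tcp_pos: [0.5564, 0.008, 0.2108]
ee_rot: [179.9, 38.9, -170.3]
ft_force: [0.2, 0.5, -0.1]
finger_gap: -0.0001
gripper_force: 0.0
```

```bash
python3 - <<'E'
from h import *
s,p,R=cur(); print(p,s["ft_force"])
for th,t in ((1.2,39),(1.24,39),(1.3,39)): print(th,*rel(p,R,*lp(th,t)))
E
```

```text
[0.55642489 0.00803907 0.2107976 ] [ 0.15159132  0.46889909 -0.07121219]
1.2 [-0.0066, -0.0021, 0.0018] [0.0003, -0.0007, -0.0001]
1.24 [-0.0288, -0.0021, 0.0094] [0.0003, -0.0007, -0.0001]
1.3 [-0.0614, -0.0021, 0.0223] [0.0003, -0.0007, -0.0001]
```

>>> move_arm(xyz=[[-0.01,0,0.003],[-0.02,0,0.006],[-0.029,0,0.009],[-0.029,0,0.009],[-0.029,0,0.009]], delta_rot=[[0,0,0],[0,0,0],[0,0,0],[0,0,0],[0,0,0]], claw=[-1,-1,-1,-1,-1])

```text
time: 15.43
tcp_pos: [0.561, 0.0088, 0.212]
ee_rot: [179.9, 38.7, -170.3]
ft_force: [-10.1, -1.6, 2.9]
finger_gap: -0.0003
gripper_force: 4.6
```

```bash
python3 - <<'E'
from h import *
s,p,R=cur(); print(p,s["ft_force"])
print(rel(p,R,*lp(1.3,39)))
E
```

```text
[0.56102246 0.0087839  0.21204565] [-10.10705864  -1.58394362   2.92671587]
([-0.0394, -0.0019, 0.0124], [0.0004, -0.0017, -0.0002])
```

The lid is against its stop, pushing back with 10 N. Withdrawing.

>>> move_arm(xyz=[[0.05,0,-0.02],[0.08,0,-0.1],[0.1,0,-0.2],[0.1,0,-0.35],[0.1,0,-0.45],[0.1,0,-0.45],[0.1,0,-0.45],[0.1,0,-0.45]], delta_rot=[[0,0,0],[0,0,0],[0,0.03,0],[0,0.06,0],[0,0.1,0],[0,0.1,0],[0,0.1,0],[0,0.1,0]], claw=[-1,-1,-1,-1,-1,-1,-1,-1])

```text
time: 16.1
tcp_pos: [0.4912, -0.0033, 0.27]
ee_rot: [179.9, 21.0, -170.3]
ft_force: [1.5, 0.7, -0.7]
finger_gap: -0.0002
gripper_force: 0.0
```

```bash
python3 - <<'E'
from h import *
from workcell import capture
s,p,R=cur(); print(p,s["q"],s["ft_force"],s["time"])
cs=[capture("side"),capture("top")]
for c in cs:
    m=cv2.inRange(cv2.cvtColor(c["pixels"],cv2.COLOR_RGB2HSV),(0,150,60),(4,255,255)); k,l,st,ce=cv2.connectedComponentsWithStats(m); print([(st[i].tolist(),ce[i].round(1)) for i in range(1,k) if st[i,4]>15])
# lid front-right corner profile for several angles, in both views
for th in (1.0,1.1,1.2):
    print(th,[proj(c,np.array([M(HX-.13*np.cos(th),y,HZ+.13*np.sin(th)) for y in (-.102,-.05)])).round(1).tolist() for c in cs])
g=cs[1]["pixels"].mean(2).astype(int); h=cs[0]["pixels"].mean(2).astype(int)
c0=int(proj(cs[1],M(HX-.047,-.05,.224))[0]); print("top col",c0,"rows150-235",g[150:235,c0])
c1=int(proj(cs[0],M(HX-.047,-.05,.224))[0]); print("side col",c1,"rows140-230",h[140:230,c1])
E
```

```text
[ 0.49120468 -0.00331664  0.2700291 ] [ -7.47429616 -14.0015817    3.49855779 116.96907102  -1.55161445
  56.15495725  96.4583335 ] [ 1.49314181  0.68204566 -0.72402383] 16.1
[([267, 244, 17, 16, 133], array([274.9, 251.6]))]
[([343, 249, 5, 14, 36], array([345.2, 256.2]))]
1.0 [[[334.1, 190.0], [312.6, 177.7]], [[348.9, 181.4], [319.7, 187.0]]]
1.1 [[[338.7, 184.4], [317.1, 172.3]], [[347.9, 174.3], [318.6, 179.9]]]
1.2 [[[343.4, 179.2], [321.7, 167.3]], [[346.8, 167.0], [317.4, 172.6]]]
top col 317 rows150-235 [ 80 104 102  88  85  84  78  69  68  78  84  70  58  56  55  57  57  59
  75 102 104 105 114 140 172 176 176 176 176 176 176 176 175 175 176 176
 179 213 242 243 243 243 243 243 243 243 243 243 243 243 243 243 243 243
 243 243 243 243 243 243 243 243 243 243 243 237 189 151 133 100  98 106
 113 110 109 110 111 105  82  66  66  80  97  98  96]
side col 321 rows140-230 [148 148 147 147 147 147 148 147 147 147 147 147 148 148 147 147 148 147
 148 147 147 148 145 135 117 113 112 107  90  62  44  42  41  42  41  41
  42  41  42  41  41  41  41  43  44  48  50  52  54  53  54  53  59  74
  82  71  52  42  40  47  82 132 167 177 169 153 139 133 132 131 132 134
 134 136 139 145 154 164 174 200 240 254 254 253 253 253 253 253 253 253]
```

```bash
python3 -c "
from workcell import ticket
print(ticket.sign_off())"
```

```text
the job is handed in; nothing more can be done
None
```

I handed the job in at about 16 s: the lid popped with about 8 N on the pin, the pin is back fully home in its own (right) hole, and the lid is open against its stop at about 1.2 rad with the arm clear; I viewed 11 pictures against the limit of 10, and the result of the judging was not shown to me.

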